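# Open the test kiln for unloading

## Task

The firing is over: open the little test kiln so that it can be unloaded. Lean on the door to take the seal's push off the latch, lift the latch bar out of its catch without forcing it and turn it straight up, where it stays out of the way; then draw the door open by its handle and swing it wide, fully square to the kiln or a little past. Leave the things on the table where they are.

Things in the scene. Friction and masses are not known exactly. Their poses are not given: they have to be found in the camera images.
- kiln: steel-cased bench test kiln, fixed, 300 deep (x) x 300 wide (y) x 310 high. Origin: centre of its underside, on the table; +x to its back, +y to the side of the door's free edge and the catch. Case front at x -150. The grey door before it is 45 thick, 250 wide (y -125 to 125), 235 high (z 50 to 285); outer face at x -200 when shut. Grips are on that face (all offsets in mm).
- door (a joint): angle of the door about its upright hinge; grows as it opens, counter-clockwise from above, to 2.0; 1.57 = square. 0 = pressed home on a hard stop. Latched it rests at 0.02 to 0.035, pushed out by a sprung seal: about 11 N at the free edge, 15 N when home; unlatched it springs out to about 0.06 or more. Then stiff (0.5 N m, + 0.8 N m per rad/s): it stays where left.
- door_hinge (a point): point on the door's hinge line (kiln x -155, y -125) at the door's lower edge, 50 above the table. Turns with the door: x = the door's inward normal, y = along the door from hinge to free edge, z up. In this frame: outer face x -45; pull handle x -97, y 222, z 70; latch pivot x -57, y 140, z 140.
- handle (a point): the door's pull handle; this is its grip point: upright round steel bar (geom door_c2), 14 diameter, its axis 52 out from the door's face, 28 in from the free edge. The bar runs from 55 below this point to 38 above it (point is 120 above the table); at both ends a 14 mm leg returns to the door. The lying latch bar's knob is just above it. Axes as door_hinge.
- latch (a joint): angle of the latch bar about its pivot on the door's face. 0 = level, nose in the catch; grows as the nose is lifted; 1.57 = straight up; end stop at 1.9. Its stiff pivot (0.25 N m; 3 to 6 N at the knob with the bar's weight) holds it wherever it is left.
- latch_pivot (a point): pivot of the latch bar, 190 above the table, 12 out from the door's face. The dark steel bar, 8 thick and 16 high, reaches 138 from here, 28 past the door's free edge. Turns with the bar: x = the door's inward normal (the pivot axis; positive turns lift the nose), y = along the bar to its nose.
- latch_knob (a point): middle of the latch bar's black grip knob: a cylinder, 24 diameter, 40 long, standing straight out from the door. The point is on its axis, 72 along the bar from the pivot, 36 out from the bar's mid-plane, 48 out from the door's face. Axes as latch_pivot. Pushing it towards the kiln pushes the door in. It is fast on the bar, so it has to turn in the fingers: swing it with a light grip.
- latch_nose (a point): point of the latch bar that lies in the catch, 125 along the bar from the pivot. Axes as latch_pivot.
- catch: fixed steel hook, 19 wide, on the case beside the door's free edge; kiln's axes and origin (to 1 mm). Its front wall (to z 207) keeps the nose from coming out; a lip 7 thick at its top (z 200 to 207) reaches 4 back over the nose, so the bar can rise only with the door pressed in over 4 at the nose (hard stop at 6 to 9), kept in till the bar is at 0.25 rad. Over 40 N damages it.
- mug: bystander: bisque mug, 80 mm wide, 90 mm high, standing on the table; origin at the centre of its foot.
- jar: bystander: closed white glaze jar, 72 mm wide, 85 mm high, standing on the table; origin at the centre of its foot.
- cutter: bystander: thin red plastic cutter ring, 110 mm wide, 22 mm high, lying on the table; origin at the centre of its underside.
- roller: bystander: short wooden roller, 42 mm in diameter, 150 mm long, lying on the table; origin on the table under its middle.

How it is judged:
By the outcome, as a careful person would: the job done as asked, in the order asked, and still so for the second after the job is handed in, with the robot touching nothing.
It also fails if it takes over 72 s, if anything falls off the work surface, if the arm or the gripper's body presses on something with over 40 N, if the wrist force passes 120 N, or if a joint passes its speed limit or range.

## Robot

A 6-joint arm with a two-finger parallel gripper is mounted at the origin on the work surface. World frame = base frame: x ahead of the robot, y to its left, z up, the work surface at z = 0. Lengths are in m, angles in degrees, forces in N, time in s.
With the tool pointing down it reaches from about 0.35 to 0.875 m from the base axis. Payload 4.2 kg.
Tool frame: the origin (TCP) lies on the mounting face of the last link; the fingertips stand 182 mm ahead of it and the grasp point (between the pads) lies 164 mm ahead of it (r.tcp_to_grasp is the distance from the TCP to the grasp point, in m); z points along the fingers, y is the line along which they close (so a half turn about z gives the same grasp; the last joint's range is limited). The gripper opens to 87 mm and grips with 3 to 60 N. Pads are 19 mm wide; open, the fingers measure 117 mm over their backs; the gripper's body (75 mm by 190 mm) begins 51 mm behind the grasp point.
Start: joints at [90.848, 22.042, 0.453, 0, -68.411, -14.817], TCP at [0.151, 0.607, 0.405] pointing down, gripper open.
Joint ranges: [-179.83, 179.83], [-69.29, 118.12], [-61.27, 80.66], [-181.25, 117.63], [-171.15, -9.14], [-177.46, 177.46]. Speed limits (degrees/s): [159.86, 159.86, 180, 180, 180, 180].

## Interface

Orientations are given as a 3x3 rotation matrix whose columns are the frame's x, y, z axes.
In Python, from station import sense, eyes, r gives the robot as it stands.
- The arm moves only by the tool jog_arm, never from a script. Its argument "increments" is a list of rows, each a list of 4 numbers: the shift along the tool's x, y, z normalised to -1 to 1, where 1 is 0.02 m, then the turn about the tool's z normalised to -1 to 1, where 1 is 0.08 rad. A call has 1 to 10 rows; each row shifts and turns the commanded pose from where the row before left it, along the tool's axes as they then stand; what a row does not reach is not made up. A row lasts 1/10 s, in which the tool goes at most 50 mm and 8.59 degrees, less where a joint would pass 70% of its speed; a pose out of reach is approached as far as the arm can. A call with a number of a shift or a turn outside -1 to 1 is refused whole. A call with a gripper value outside its range is refused whole. "grip" is the finger opening in mm, from 0 to 87, set as the call begins (left out, the last holds). The fingers move at their own pace and stop on an object; the grip force is fixed at half the most. Time passes only in rows, so rows that do not move let the fingers close. It gives the time, the measured TCP pose, the force, the opening and the grip force at its end, in the units of the state.
- sense(): the state, without advancing time (a new reading comes with each control period).
- eyes.capture(name): name is "scene" or "top" or "wrist"; returns the picture (384x512x3 uint8, blue, green, red); there is no depth.
- eyes.get_calibration(name): a dict with "camera_matrix" (3x3 intrinsics, pixels), "R" (3x3) and "t" (3): a world point X has camera coordinates R X + t; the wrist camera has in their place "T_tool_cam" (4x4, takes a point from camera to tool coordinates, whose origin is the TCP and whose axes are the flange's). Camera axes: x right, y down, z forward; pixel columns grow to the right and rows downward; lengths in m; the calibration is good to about 2 mm. A picture is of the moment at which its call begins: read the wrist's pose just before it. get_calibration takes no time and is no camera call.
- r.finish_job(): hands the job in; it is judged then, once.
Trained networks look in the newest picture that a camera, given by its name, has taken for a name from the list of things; names that differ only in an ending like _2 or _b are one class to them, and where a whole thing is asked for, a point or a joint stands for the part that bears it (a point fixed in the world has none). Each returns a list of dicts, best first, with "conf" (0 to 1); they miss things now and then, are a little off and sometimes report something else, mostly with a low value. They report only what shows in the picture. A call takes as long as a camera call.
- eyes.spot_in(camera, name): "centre" ([x, y, z] in m, in world coordinates, good to about 4 mm: the middle of the surface that is visible of it).
- eyes.outline_of(camera, name): "mask" (384x512 bool, what is visible of it).
The state is a dict: "time_s": time; "joints": joint angles; "joint_velocities": joint speeds; "effort": joint torques, N m; "tcp_pos": TCP position; "ee_rot": TCP orientation; "wrist_force": force on the tool from outside, world axes, zero at the start; "moment": the same for the moment, N m; "gripper_width": opening from 0.0 (shut) to 1.0 (fully open); "gripper_force": force on a finger pad.
Only numpy, scipy, OpenCV 4.12 (cv2) and the standard library are available. Lean on these libraries where they do the work, as an engineer would, in place of code of your own. Each camera call takes 0.05 s, during which the arm holds its last target. There are 200 camera calls.

## Working session

There is one attempt and no reset: what is moved stays moved. The work goes in short steps, Python scripts to look and compute and a tool call to move; the robot and the scene stay as the last step left them, time stands still between calls to the robot, and variables do not carry over. Pictures are saved under pics/ and viewed, at most 12 in all, crops included, and the job is handed in when it is done.

Besides the shell and the picture viewer there is one more tool, called after "Call:" as name([rows], argument=value, ...), one row to a line, values as JSON. jog_arm: Moves the arm, as the interface text tells. Its arguments: {"type":"object","properties":{"increments":{"type":"array"},"grip":{"type":"number"}},"required":["increments"]}

```bash
mkdir -p pics; ls; python3 - <<'E'
from station import sense, eyes, r
import cv2,numpy as np
np.set_printoptions(precision=4,suppress=True)
s=sense(); print(s)
for c in ("scene","top"):
    im=eyes.capture(c); cv2.imwrite(f"pics/{c}0.png",im)
    k=eyes.get_calibration(c); print(c,k)
    for n in ("kiln","handle","latch_knob","latch_pivot","latch_nose","door_hinge","catch","mug","jar","cutter","roller"):
        try: print(n,[(np.round(d["centre"],4),round(d["conf"],2)) for d in eyes.spot_in(c,n)[:2]])
        except Exception as e: print(n,e)
print(eyes.get_calibration("wrist"))
E
```

```text
pics
{'time_s': 0.0, 'joints': array([ 90.8483,  22.0892,   0.3798,  -0.029 , -68.4136, -14.8186]), 'joint_velocities': array([ 0.0066, -0.0192, -0.075 , -0.0218, -0.061 , -0.0537]), 'effort': array([ -0.0012, -39.0663,  18.7399,   4.22  ,   0.0109,  -0.0002]), 'tcp_pos': array([0.1508, 0.6063, 0.4037]), 'ee_rot': array([[ 0.9704, -0.2416, -0.0004],
       [-0.2416, -0.9704, -0.0022],
       [ 0.0001,  0.0022, -1.    ]]), 'wrist_force': array([ 0.0196,  0.8388, -0.4998]), 'moment': array([-0.0024,  0.0135,  0.0035]), 'gripper_force': 0.0, 'gripper_width': 0.9991447792369157}
scene {'camera_matrix': array([[448.6872,   0.    , 253.7983],
       [  0.    , 448.6872, 187.5956],
       [  0.    ,   0.    ,   1.    ]]), 'R': array([[ 0.7224, -0.6914, -0.0125],
       [-0.5686, -0.5835, -0.5799],
       [ 0.3936,  0.426 , -0.8146]]), 't': array([-0.3826,  0.4029,  1.3656])}
kiln [(array([0.5419, 0.3618, 0.2955]), 0.57), (array([0.5323, 0.2803, 0.205 ]), 0.52)]
handle [(array([0.5331, 0.2737, 0.2037]), 0.57), (array([0.5397, 0.3601, 0.2979]), 0.25)]
latch_knob [(array([0.4524, 0.2759, 0.198
[... 1030 characters left out ...]
.2742, 0.1988]), 0.85)]
door_hinge [(array([0.5343, 0.2866, 0.2795]), 0.95)]
catch [(array([0.5688, 0.4279, 0.3119]), 0.69), (array([0.3976, 0.3243, 0.1672]), 0.65)]
mug [(array([ 0.6627, -0.2386,  0.0315]), 0.89)]
jar [(array([ 0.5025, -0.1965,  0.0828]), 0.64)]
cutter [(array([ 0.4338, -0.3926,  0.0216]), 0.81)]
roller [(array([ 0.6539, -0.3957,  0.0359]), 0.92)]
{'camera_matrix': array([[323.6521,   0.    , 250.5339],
       [  0.    , 323.6521, 192.0731],
       [  0.    ,   0.    ,   1.    ]]), 'T_tool_cam': array([[ 0.0003, -0.9569, -0.2904,  0.0799],
       [ 1.    ,  0.0003,  0.0002, -0.0007],
       [-0.0001, -0.2904,  0.9569,  0.0199],
       [ 0.    ,  0.    ,  0.    ,  1.    ]])}
```

View pics/scene0.png

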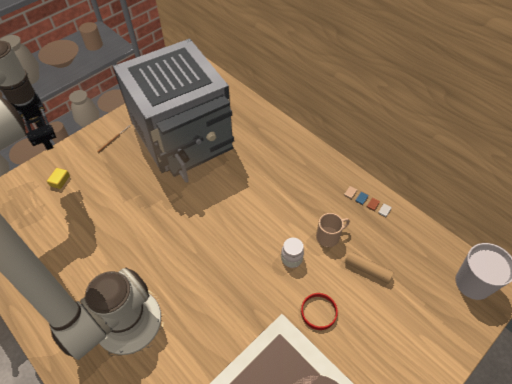

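View pics/top0.png

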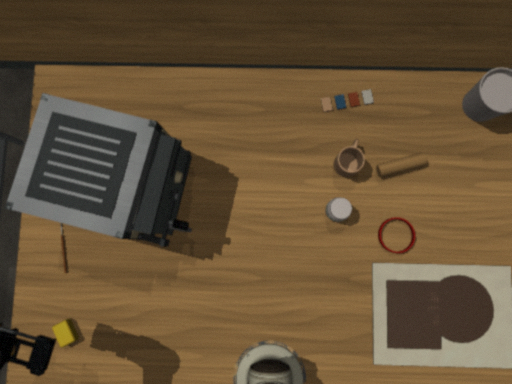

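The top view shows the kiln at the left. Its top corners are near (44,96), (157,121), (124,237) and (9,208), and the door faces right (-y). The latch knob is near (180,226), and the bystanders sit at the right, well clear. Next I'll check the gripper's shape and take a closer look at the door.

```bash
python3 - <<'E'
import cv2,numpy as np
from station import eyes
a=cv2.imread("pics/top0.png")[300:384,0:110]; b=cv2.imread("pics/scene0.png")[30:160,0:110]
c=cv2.imread("pics/top0.png")[85:255,5:200]; d=cv2.imread("pics/scene0.png")[40:200,105:245]
w=eyes.capture("wrist")
f=lambda i:cv2.resize(i,(400,300),interpolation=cv2.INTER_CUBIC)
cv2.imwrite("pics/mix.png",np.vstack([np.hstack([f(a),f(w)]),np.hstack([f(c),f(d)])]))
# kiln yaw from top corners at z=.31
k=eyes.get_calibration("top");K,R,t=k["camera_matrix"],k["R"],k["t"]
def ray(u,z):
    d=R.T@np.linalg.inv(K)@np.r_[u,1]; o=-R.T@t; return o+d*(z-o[2])/d[2]
P=np.array([ray(u,.31) for u in [(44,96),(157,121),(124,237),(9,208)]])
print(P,P.mean(0),np.linalg.norm(np.diff(P,axis=0),axis=1))
for i,j in((1,0),(2,3)): v=P[j]-P[i];print(np.degrees(np.arctan2(v[1],v[0])))
E
```

```text
[[0.75784708 0.58588141 0.31      ]
 [0.69860984 0.29601952 0.31      ]
 [0.40930863 0.36041425 0.31      ]
 [0.47301585 0.64735289 0.31      ]] [0.58469535 0.47241702 0.31      ] [0.29585294 0.2963813  0.29392582]
78.44986657727358
77.48202336706325
```

View pics/mix.png

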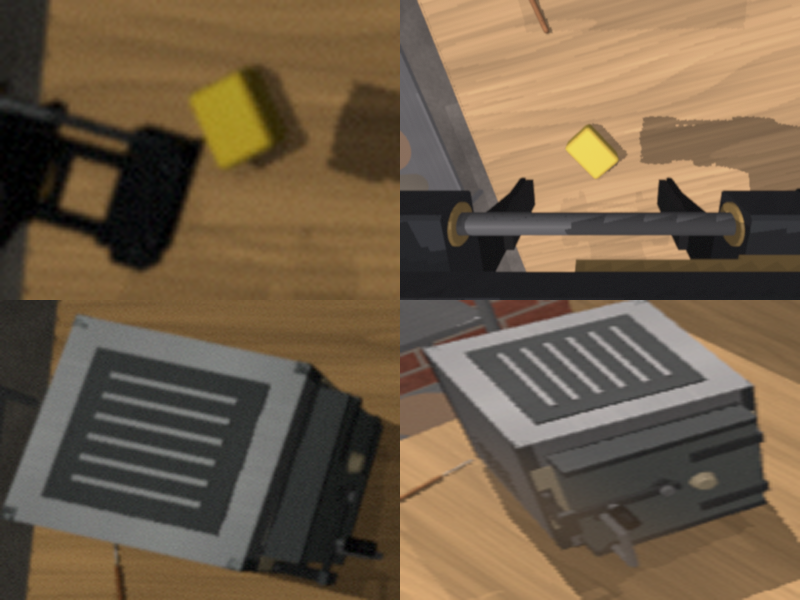

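The kiln comes out at (0.585, 0.472) with a yaw of about 77.8°. The crop puts the knob at about (362,547), with the handle below it. The gripper's end blocks sit wide along the closing line. I'll move to a viewing pose in front of the door, and close the fingers once to see whether the blocks move with them.

```bash
cat > h.py <<'E'
from station import sense, eyes, r
import numpy as np, cv2
np.set_printoptions(precision=4,suppress=True)
YAW=np.radians(77.8); KO=np.array([.5847,.4724])
def kiln(x,y,z,yaw=YAW,o=KO):
    c,s=np.cos(yaw),np.sin(yaw); return np.r_[o[0]+c*x-s*y,o[1]+s*x+c*y,z]
def plan(wps, start=None, step=.02, tstep=.08):
    """wps: list of (xyz, tool-x yaw in rad); prints rows"""
    s=sense(); p=s["tcp_pos"]; a=np.arctan2(s["ee_rot"][1,0],s["ee_rot"][0,0])
    if start: p,a=start
    out=[]
    for q,b in wps:
        q=np.asarray(q); db=(b-a+np.pi)%(2*np.pi)-np.pi
        n=int(max(np.ceil(np.linalg.norm(q-p)/step-1e-6),np.ceil(abs(db)/tstep-1e-6),1))
        for i in range(n):
            d=(q-p)/n; x=np.array([np.cos(a),np.sin(a)]); y=np.array([np.sin(a),-np.cos(a)])
            out.append([round(float(v),2) for v in (d[:2]@x/.02,d[:2]@y/.02,-d[2]/.02,-db/n/.08)]); a+=db/n
        p=q
    for i in range(0,len(out),10): print(str(out[i:i+10]).replace(" ",""))
E
python3 - <<'E'
from h import *
k=kiln(-248,87,190) if 0 else kiln(-.248,.087,.19); print(k)
y=YAW+np.pi
v=kiln(-.308,.087,.47); print(v)
plan([((.2,.45,.47),-1.1),((.27,.29,.47),y),(v,y)])
E
```

```text
[0.4473 0.2484 0.19  ]
[0.4346 0.1897 0.47  ]
[[0.39,0.64,-0.3,0.97],[0.44,0.6,-0.3,0.97],[0.48,0.57,-0.3,0.97],[0.53,0.53,-0.3,0.97],[0.56,0.49,-0.3,0.97],[0.6,0.44,-0.3,0.97],[0.63,0.39,-0.3,0.97],[0.66,0.34,-0.3,0.97],[0.69,0.29,-0.3,0.97],[0.71,0.24,-0.3,0.97]]
[[0.72,0.18,-0.3,0.97],[0.97,0.06,-0.0,0.95],[0.97,-0.02,-0.0,0.95],[0.97,-0.09,-0.0,0.95],[0.96,-0.16,-0.0,0.95],[0.94,-0.24,-0.0,0.95],[0.92,-0.31,-0.0,0.95],[0.89,-0.38,-0.0,0.95],[0.86,-0.44,-0.0,0.95],[0.83,-0.51,-0.0,0.95]]
[[0.32,-0.91,-0.0,-0.0],[0.32,-0.91,-0.0,-0.0],[0.32,-0.91,-0.0,-0.0],[0.32,-0.91,-0.0,-0.0],[0.32,-0.91,-0.0,-0.0],[0.32,-0.91,-0.0,-0.0],[0.32,-0.91,-0.0,-0.0],[0.32,-0.91,-0.0,-0.0],[0.32,-0.91,-0.0,-0.0],[0.32,-0.91,-0.0,-0.0]]
```

Call:
jog_arm([
  [0.4, 0.64, -0.3, 0.97],
  [0.44, 0.6, -0.3, 0.97],
  [0.48, 0.57, -0.3, 0.97],
  [0.53, 0.53, -0.3, 0.97],
  [0.56, 0.5, -0.3, 0.97],
  [0.6, 0.44, -0.3, 0.97],
  [0.63, 0.4, -0.3, 0.97],
  [0.66, 0.34, -0.3, 0.97],
  [0.69, 0.3, -0.3, 0.97],
  [0.71, 0.24, -0.3, 0.97],
], grip=25)

```text
time_s: 2.25
tcp_pos: [0.1956, 0.4631, 0.4651]
ee_rot: [[0.521, -0.854, 0.0], [-0.854, -0.521, 0.0], [-0.0, -0.0, -1.0]]
wrist_force: [-0.4, 0.4, -0.4]
gripper_width: 0.3
gripper_force: 0.0
```

Call:
jog_arm([
  [0.72, 0.18, -0.3, 0.97],
  [0.97, 0.06, 0, 0.95],
  [0.97, -0.02, 0, 0.95],
  [0.97, -0.1, 0, 0.95],
  [0.96, -0.16, 0, 0.95],
  [0.94, -0.24, 0, 0.95],
  [0.92, -0.3, 0, 0.95],
  [0.9, -0.38, 0, 0.95],
  [0.86, -0.44, 0, 0.95],
  [0.83, -0.5, 0, 0.95],
])

```text
time_s: 3.25
tcp_pos: [0.2706, 0.2887, 0.4709]
ee_rot: [[-0.212, -0.977, 0.0], [-0.977, 0.212, 0.001], [-0.001, -0.0, -1.0]]
wrist_force: [0.1, 0.3, -0.1]
gripper_width: 0.285
gripper_force: 0.0
```

Call:
jog_arm([
  [0.32, -0.9, 0, 0],
  [0.32, -0.9, 0, 0],
  [0.32, -0.9, 0, 0],
  [0.32, -0.9, 0, 0],
  [0.32, -0.9, 0, 0],
  [0.32, -0.9, 0, 0],
  [0.32, -0.9, 0, 0],
  [0.32, -0.9, 0, 0],
  [0.32, -0.9, 0, 0],
  [0.32, -0.9, 0, 0],
])

```text
time_s: 4.25
tcp_pos: [0.4336, 0.1888, 0.4709]
ee_rot: [[-0.209, -0.978, 0.0], [-0.978, 0.209, 0.0], [-0.0, -0.0, -1.0]]
wrist_force: [0.5, 0.5, 0.7]
gripper_width: 0.284
gripper_force: 0.0
```

```bash
python3 - <<'E'
from h import *
s=sense(); print(s["time_s"],s["joints"],s["tcp_pos"],s["ee_rot"])
w=eyes.capture("wrist"); cv2.imwrite("pics/w1.png",w)
print("knob",eyes.spot_in("wrist","latch_knob")[:2])
for n in("latch_knob","handle","catch"):
    for d in eyes.outline_of("wrist",n)[:2]:
        m=d["mask"]; ys,xs=np.where(m); print(n,d["conf"],m.sum(),xs.min(),xs.max(),ys.min(),ys.max())
c=eyes.capture("scene"); cv2.imwrite("pics/sc1.png",c)
cv2.imwrite("pics/mix1.png",np.hstack([w, cv2.resize(c[60:220,90:250],(384,384))])[:, :800])
E
```

```text
4.25 [ 43.2802   4.403  -13.3571  -0.0002 -72.2155 -55.3483] [0.4336 0.1888 0.4709] [[-0.2091 -0.9779  0.0003]
 [-0.9779  0.2091  0.0003]
 [-0.0004 -0.0002 -1.    ]]
knob [{'centre': [0.4419, 0.2463, 0.2003], 'conf': 0.9}]
latch_knob 0.74 976 226 264 236 303
handle 0.69 6899 17 292 204 347
```

View pics/mix1.png

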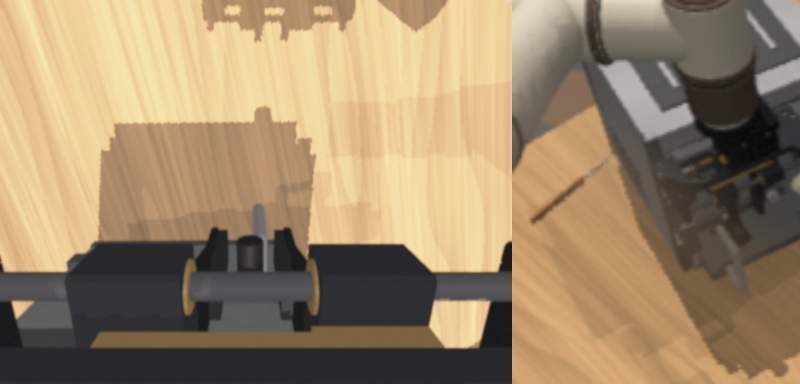

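The wrist view shows the knob's outer end at about (249,240), centred between the fingers, with the handle bar just right of it at (258–265, 205–270). This agrees with the prediction (kiln x about -274 mm at the outer end, y 87, top about 0.20). It also shows that the blocks are carriages that move with the fingers. Next I'll open to 46, go down over the knob and close.

Call:
jog_arm([
  [-0.6, 0, 0, 0],
  [-0.6, 0, 0.2, 0],
  [-0.6, 0, 0.5, 0],
  [-0.55, -0.05, 0.8, 0],
  [0, 0, 0.8, 0],
  [0, 0, 0.8, 0],
  [0, 0, 0.8, 0],
  [0, 0, 0.8, 0],
  [0, 0, 0.6, 0],
  [0, 0, 0.45, 0],
], grip=48)

```text
time_s: 5.55
tcp_pos: [0.4437, 0.2357, 0.3541]
ee_rot: [[-0.208, -0.978, -0.001], [-0.978, 0.208, -0.001], [0.002, 0.001, -1.0]]
wrist_force: [0.3, 0.2, -0.3]
gripper_width: 0.551
gripper_force: 0.0
```

Call:
jog_arm([
  [0, 0, 0, 0],
  [0, 0, 0, 0],
  [0, 0, 0, 0],
  [0, 0, 0, 0],
  [0, 0, 0, 0],
], grip=23)

```text
time_s: 6.05
tcp_pos: [0.444, 0.2352, 0.3564]
ee_rot: [[-0.209, -0.978, 0.001], [-0.978, 0.209, 0.001], [-0.001, -0.001, -1.0]]
wrist_force: [2.5, -0.5, -0.8]
gripper_width: 0.283
gripper_force: 1.0
```

```bash
cat >> h.py <<'E'
def kf(p,yaw=YAW,o=KO):
    c,s=np.cos(yaw),np.sin(yaw); d=np.asarray(p)[:2]-o; return np.r_[c*d[0]+s*d[1],-s*d[0]+c*d[1],p[2]]
def st():
    s=sense(); R=s["ee_rot"]; print("t",s["time_s"],"kiln",kf(s["tcp_pos"]),"grasp z",s["tcp_pos"][2]-.164,"yaw",np.degrees(np.arctan2(R[1,0],R[0,0])),"w",s["gripper_width"]*87,"gf",s["gripper_force"],"F kiln",kf(np.r_[s["wrist_force"][:2]+KO,s["wrist_force"][2]]),"M",s["moment"])
E
python3 - <<'E'
from h import *
st()
w=eyes.capture("wrist"); c=eyes.capture("scene")
cv2.imwrite("pics/mix2.png",np.hstack([w[150:], np.zeros((234,288,3),np.uint8)]))
cv2.imwrite("pics/mix2.png",np.hstack([cv2.resize(w,(400,300)), cv2.resize(c[70:220,100:260],(400,375),interpolation=cv2.INTER_CUBIC)[:300]]))
E
```

```text
t 6.05 kiln [-0.2616  0.0874  0.3564] grasp z 0.19236963564904216 yaw -102.06523831166605 w 24.656450724673917 gf 1.0073306411504745 F kiln [ 0.0033 -2.5504 -0.7923] M [-0.1374 -0.5624  0.0259]
```

View pics/mix2.png

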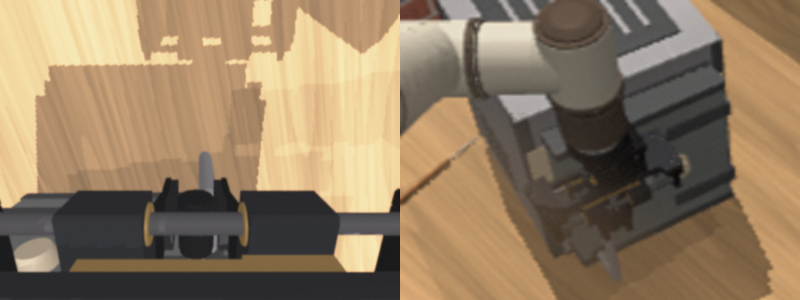

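The knob is between the pads: about (195,225) in the left half, width 24.6 mm. Now I'll grip it and lean the door in by small steps.

Call:
jog_arm([
  [0, -0.04, 0, 0],
  [0, 0, 0, 0],
  [0, 0, 0, 0],
  [0, 0, 0, 0],
], grip=15)

```text
time_s: 6.55
tcp_pos: [0.4444, 0.2352, 0.3563]
ee_rot: [[-0.209, -0.978, 0.0], [-0.978, 0.209, 0.001], [-0.001, 0.0, -1.0]]
wrist_force: [-4.2, 1.2, 5.0]
gripper_width: 0.266
gripper_force: 30.0
```

Call:
jog_arm([
  [-0.05, 0, 0, 0],
  [-0.05, 0, 0, 0],
  [-0.05, 0, 0, 0],
  [-0.05, 0, 0, 0],
  [0, 0, 0, 0],
])

```text
time_s: 7.05
tcp_pos: [0.445, 0.2367, 0.3562]
ee_rot: [[-0.209, -0.978, -0.003], [-0.978, 0.209, -0.007], [0.008, 0.002, -1.0]]
wrist_force: [-2.8, -7.9, 7.9]
gripper_width: 0.261
gripper_force: 30.0
```

```bash
python3 -c "
from h import *
st()"
```

```text
t 7.05 kiln [-0.2599  0.0868  0.3562] grasp z 0.19222025653942312 yaw -102.06072248286769 w 22.680986483743585 gf 30.016053020954132 F kiln [-8.2966  1.0576  7.9316] M [-2.3639  0.6784  0.0571]
```

Call:
jog_arm([
  [-0.06, 0, 0, 0],
  [-0.06, 0, 0, 0],
  [-0.06, 0, 0, 0],
  [-0.06, 0, 0, 0],
  [0, 0, 0, 0],
])

```text
time_s: 7.55
tcp_pos: [0.4452, 0.2395, 0.3561]
ee_rot: [[-0.21, -0.978, -0.007], [-0.978, 0.21, -0.013], [0.015, 0.004, -1.0]]
wrist_force: [-5.2, -14.6, 12.6]
gripper_width: 0.267
gripper_force: 30.0
```

```bash
python3 -c "
from h import *
st()"
```

```text
t 7.55 kiln [-0.2572  0.0871  0.3561] grasp z 0.1921181705615924 yaw -102.12204262962551 w 23.200349252917054 gf 30.00442922115326 F kiln [-15.322    2.0002  12.5961] M [-4.2172  1.3104 -0.0223]
```

Call:
jog_arm([
  [-0.06, 0, -0.02, 0],
  [-0.06, 0, -0.02, 0],
  [-0.06, 0, 0, 0],
  [-0.06, 0, 0, 0],
  [0, 0, 0, 0],
])

```text
time_s: 8.05
tcp_pos: [0.4454, 0.243, 0.356]
ee_rot: [[-0.21, -0.978, -0.012], [-0.977, 0.211, -0.017], [0.019, 0.008, -1.0]]
wrist_force: [-7.1, -17.3, 12.1]
gripper_width: 0.266
gripper_force: 30.0
```

```bash
cat >> h.py <<'E'
def gp():
    s=sense(); g=s["tcp_pos"]+.164*s["ee_rot"][:,2]; print("grasp pt kiln",kf(g))
E
python3 -c "
from h import *
st();gp()"
```

```text
t 8.05 kiln [-0.2536  0.0877  0.356 ] grasp z 0.19201745364975284 yaw -102.15187229636607 w 23.127530569686304 gf 30.049122869968414 F kiln [-18.3793   3.2442  12.1101] M [-4.9158  2.0588  0.0174]
grasp pt kiln [-0.2568  0.089   0.1921]
```

Call:
jog_arm([
  [-0.05, -0.02, -0.03, 0],
  [-0.05, -0.02, -0.03, 0],
  [-0.05, 0, -0.03, 0],
  [-0.05, 0, 0, 0],
  [0, 0, 0, 0],
])

```text
time_s: 8.55
tcp_pos: [0.4459, 0.2457, 0.356]
ee_rot: [[-0.211, -0.977, -0.017], [-0.977, 0.212, -0.021], [0.025, 0.012, -1.0]]
wrist_force: [-9.5, -19.4, 9.5]
gripper_width: 0.266
gripper_force: 30.1
```

```bash
python3 -c "
from h import *
st();gp()"
```

```text
t 8.55 kiln [-0.2509  0.0878  0.356 ] grasp z 0.19203077402786808 yaw -102.20424796998608 w 23.139081579941898 gf 30.079834163188934 F kiln [-20.953    5.1555   9.4512] M [-5.4524  2.6083  0.0015]
grasp pt kiln [-0.255   0.0898  0.1921]
```

Call:
jog_arm([
  [-0.05, 0.04, -0.03, 0],
  [-0.05, 0.04, -0.03, 0],
  [-0.05, 0.04, -0.03, 0],
  [-0.05, 0, 0, 0],
  [0, 0, 0, 0],
])

```text
time_s: 9.05
tcp_pos: [0.4457, 0.2475, 0.3562]
ee_rot: [[-0.213, -0.977, -0.017], [-0.977, 0.213, -0.03], [0.033, 0.011, -0.999]]
wrist_force: [4.1, -30.7, 1.4]
gripper_width: 0.264
gripper_force: 30.2
```

```bash
python3 -c "
from h import *
st();gp()"
```

```text
t 9.05 kiln [-0.2492  0.0884  0.3562] grasp z 0.19217024748997072 yaw -102.27773408748963 w 22.941999740736932 gf 30.161446630954742 F kiln [-29.1516 -10.5004   1.4114] M [-8.6705 -1.1099 -0.0148]
grasp pt kiln [-0.2545  0.0901  0.1923]
```

The door is home: force jumped to 29 N and the grasp point stopped after 7 mm. I'll keep the lean on and lift along the arc, starting small.

Call:
jog_arm([
  [0, -0.02, -0.1, 0],
  [0, -0.02, -0.15, 0],
  [0, -0.02, -0.15, 0],
  [0, -0.02, -0.15, 0],
])

```text
time_s: 9.45
tcp_pos: [0.4469, 0.2483, 0.3646]
ee_rot: [[-0.214, -0.977, -0.02], [-0.976, 0.214, -0.026], [0.03, 0.014, -0.999]]
wrist_force: [3.6, -22.3, -10.4]
gripper_width: 0.266
gripper_force: 30.1
```

```bash
python3 -c "
from h import *
st();gp()"
```

```text
t 9.45 kiln [-0.2482  0.0873  0.3646] grasp z 0.20060313374512187 yaw -102.33647818219491 w 23.164230025081494 gf 30.071856379508972 F kiln [-20.9863  -8.2267 -10.4245] M [-6.2868 -0.9152  0.0742]
grasp pt kiln [-0.253   0.0896  0.2007]
```

Call:
jog_arm([
  [-0.05, -0.03, -0.18, 0],
  [-0.05, -0.04, -0.18, 0],
  [0, -0.05, -0.18, 0],
  [0, -0.06, -0.18, 0],
])

```text
time_s: 9.85
tcp_pos: [0.4503, 0.25, 0.3782]
ee_rot: [[-0.214, -0.977, -0.022], [-0.976, 0.214, -0.026], [0.03, 0.016, -0.999]]
wrist_force: [0.1, -19.6, -12.0]
gripper_width: 0.269
gripper_force: 30.1
```

```bash
python3 -c "
from h import *
st();gp()
w=eyes.capture('wrist'); c=eyes.capture('scene')
cv2.imwrite('pics/mix3.png',np.hstack([cv2.resize(w,(400,300)), cv2.resize(c[70:220,100:260],(400,375),interpolation=cv2.INTER_CUBIC)[:300]]))"
```

```text
t 9.85 kiln [-0.2457  0.0844  0.3782] grasp z 0.2141696449380784 yaw -102.3359271162164 w 23.41238862478814 gf 30.05588561296463 F kiln [-19.1138  -4.268  -11.9757] M [-5.5933  0.1617 -0.0104]
grasp pt kiln [-0.2506  0.087   0.2143]
```

View pics/mix3.png

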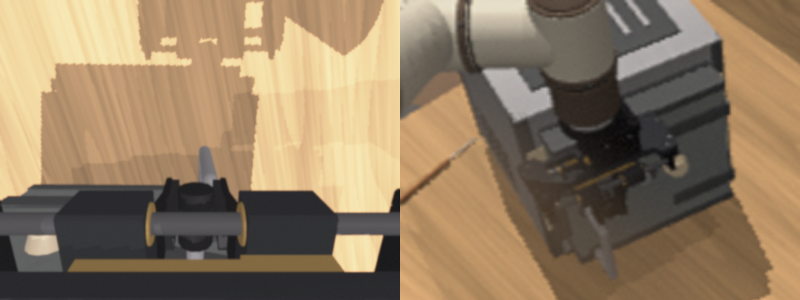

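The knob is still held (195,190) and has risen with the tool, so the bar is now at about 0.31 rad and clear of the catch. I'll ease off the lean while following the arc.

Call:
jog_arm([
  [0.05, -0.08, -0.17, 0],
  [0.05, -0.09, -0.17, 0],
  [0.06, -0.1, -0.16, 0],
  [0.06, -0.1, -0.16, 0],
  [0.06, -0.11, -0.155, 0],
  [0.06, -0.12, -0.15, 0],
  [0.06, -0.13, -0.145, 0],
  [0.06, -0.13, -0.14, 0],
])

```text
time_s: 10.75
tcp_pos: [0.4634, 0.2398, 0.4039]
ee_rot: [[-0.211, -0.977, -0.026], [-0.977, 0.212, -0.02], [0.025, 0.021, -0.999]]
wrist_force: [-14.7, -11.2, -2.9]
gripper_width: 0.266
gripper_force: 30.1
```

```bash
python3 -c "
from h import *
st();gp()"
```

```text
t 10.75 kiln [-0.253   0.0694  0.4039] grasp z 0.23994552695237473 yaw -102.19867272609122 w 23.111194264480464 gf 30.09331226348877 F kiln [-14.007   12.0134  -2.8959] M [-3.0354  4.3959  0.2679]
grasp pt kiln [-0.2571  0.0729  0.24  ]
```

Call:
jog_arm([
  [0.08, -0.17, -0.1, 0],
  [0.08, -0.17, -0.1, 0],
  [0.08, -0.17, -0.11, 0],
  [0.08, -0.17, -0.11, 0],
  [0.08, -0.18, -0.11, 0],
  [0.06, -0.18, -0.1, 0],
  [0.05, -0.19, -0.09, 0],
  [0.05, -0.2, -0.08, 0],
])

```text
time_s: 11.55
tcp_pos: [0.4873, 0.2241, 0.4262]
ee_rot: [[-0.208, -0.978, -0.025], [-0.978, 0.208, -0.015], [0.02, 0.021, -1.0]]
wrist_force: [-29.8, -7.8, 21.6]
gripper_width: 0.272
gripper_force: 30.3
```

```bash
python3 -c "
from h import *
st();gp()
w=eyes.capture('wrist'); c=eyes.capture('scene')
cv2.imwrite('pics/mix4.png',np.hstack([cv2.resize(w,(400,300)), cv2.resize(c[70:220,100:260],(400,375),interpolation=cv2.INTER_CUBIC)[:300]]))"
```

```text
t 11.55 kiln [-0.2633  0.0427  0.4262] grasp z 0.2622020050110062 yaw -102.00734183740744 w 23.69067597721611 gf 30.26486188173294 F kiln [-13.8798  27.5083  21.5894] M [-1.9474  9.0676  0.2784]
grasp pt kiln [-0.2666  0.0462  0.2623]
```

View pics/mix4.png

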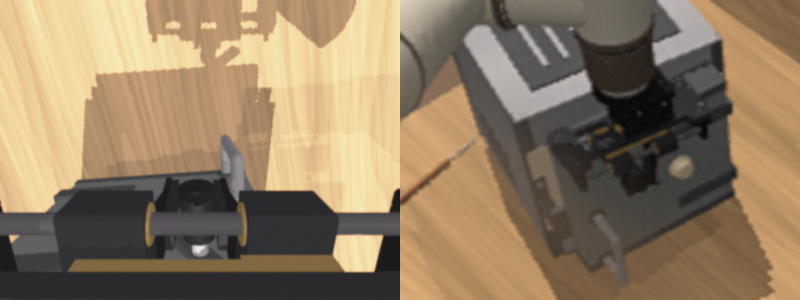

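Force rose to about 30 N. The bar's outer end probably touches the gripper carriage, because the pads slid inward on the knob. The wrist view shows the knob at (197,190) and the handle at (232,165). I'll back off and let go, shift outward and regrip further out.

Call:
jog_arm([
  [0, 0.1, 0, 0],
  [0, 0.1, 0, 0],
  [0.05, 0, 0, 0],
  [0, 0, 0, 0],
  [0, 0, 0, 0],
], grip=36)

```text
time_s: 12.15
tcp_pos: [0.4898, 0.2278, 0.4262]
ee_rot: [[-0.209, -0.978, -0.0], [-0.978, 0.209, -0.0], [0.0, 0.0, -1.0]]
wrist_force: [-1.0, 0.3, -0.6]
gripper_width: 0.415
gripper_force: 0.0
```

```bash
python3 -c "
from h import *
st();gp()
w=eyes.capture('wrist'); cv2.imwrite('pics/w5.png',w)
R=sense()['ee_rot'];p=sense()['tcp_pos']
for n in('latch_knob','handle','latch_nose'):
  for d in eyes.spot_in('wrist',n)[:2]: print(n,d['conf'],kf(d['centre']))
m=[d for d in eyes.outline_of('wrist','latch_knob')]
for d in m[:2]:
  ys,xs=np.where(d['mask']); print(d['conf'],d['mask'].sum(),xs.min(),xs.max(),ys.min(),ys.max(),xs[ys<ys.min()+25].mean())
print(eyes.capture('top') is None)
for n in('latch_knob','handle'):
  for d in eyes.spot_in('top',n)[:2]: print(n,d['conf'],kf(d['centre']))
cv2.imwrite('pics/w5c.png',cv2.resize(w[190:384,130:400],(800,575)))
"
```

```text
t 12.15 kiln [-0.2591  0.041   0.4262] grasp z 0.26222140927087734 yaw -102.0769352241561 w 36.10971463101863 gf 0.0 F kiln [ 0.0487  1.016  -0.633 ] M [ 0.0878 -0.078   0.0085]
grasp pt kiln [-0.2592  0.041   0.2622]
latch_knob 0.96 [-0.2569  0.046   0.2624]
latch_nose 0.58 [-0.2607  0.0456  0.2615]
latch_nose 0.43 [-0.2215  0.0324  0.1636]
0.89 3941 218 298 218 333 256.1810661764706
False
handle 0.58 [-0.1854 -0.0803  0.2857]
```

View pics/w5c.png

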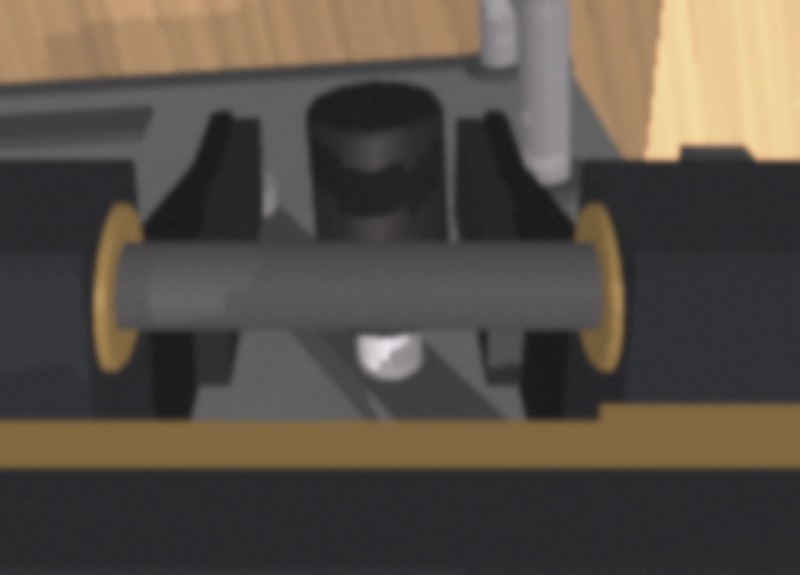

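Knob: outer end at about (375,105) in the crop, with the bar running diagonally behind it, so the bar is at about 1.03 rad and the door has sprung out to about 0.077. I'll back out 14 mm, turn with the door, and push the knob sideways with a loose cage instead of a squeeze.

Call:
jog_arm([
  [0.25, 0.05, 0, -0.3],
  [0.25, 0.05, 0, -0.3],
  [0.2, 0.05, 0.15, -0.35],
  [0, 0, 0.15, 0],
  [0, 0, 0.15, 0],
  [0, 0, 0, 0],
  [0, 0, 0, 0],
])

```text
time_s: 13.25
tcp_pos: [0.484, 0.2146, 0.4175]
ee_rot: [[-0.134, -0.991, -0.0], [-0.991, 0.134, -0.0], [0.0, 0.0, -1.0]]
wrist_force: [0.1, -0.7, -0.8]
gripper_width: 0.413
gripper_force: 0.0
```

Call:
jog_arm([
  [0, -0.1, 0, 0],
  [0, -0.19, -0.1, 0],
  [0, -0.19, -0.09, 0],
  [0, -0.2, -0.08, 0],
  [0, -0.2, -0.07, 0],
], grip=27)

```text
time_s: 13.75
tcp_pos: [0.5003, 0.2115, 0.4246]
ee_rot: [[-0.134, -0.991, -0.005], [-0.991, 0.134, -0.002], [0.003, 0.005, -1.0]]
wrist_force: [-7.4, -1.4, 4.4]
gripper_width: 0.312
gripper_force: 3.5
```

```bash
python3 -c "
from h import *
st();gp()"
```

```text
t 13.75 kiln [-0.2729  0.0274  0.4246] grasp z 0.26064959563932744 yaw -97.70453323975254 w 27.141694755324508 gf 3.4900132566690445 F kiln [-2.965   6.8987  4.4199] M [-0.1015  2.042   0.0668]
grasp pt kiln [-0.2734  0.0281  0.2607]
```

Smooth at 7 N. Continuing to straight up.

Call:
jog_arm([
  [0, -0.2, -0.06, 0],
  [0, -0.21, -0.04, 0],
  [0, -0.21, -0.03, 0],
  [0, -0.21, -0.02, 0],
  [0, -0.21, 0, 0],
  [0, -0.21, 0, 0],
  [0, -0.1, 0, 0],
  [0, 0, 0, 0],
])

```text
time_s: 14.55
tcp_pos: [0.5285, 0.2084, 0.4272]
ee_rot: [[-0.134, -0.991, 0.0], [-0.991, 0.134, -0.0], [-0.0, -0.0, -1.0]]
wrist_force: [-1.2, 0.3, 1.5]
gripper_width: 0.313
gripper_force: 0.9
```

```bash
python3 -c "
from h import *
st();gp()"
```

```text
t 14.55 kiln [-0.2699 -0.0009  0.4272] grasp z 0.2632125084430025 yaw -97.72933871702662 w 27.221588056120243 gf 0.94472486525774 F kiln [0.0083 1.2426 1.527 ] M [0.02   0.5105 0.0318]
grasp pt kiln [-0.2699 -0.001   0.2632]
```

Call:
jog_arm([
  [0, 0, 0, 0],
  [0, 0, 0, 0],
  [0, 0, 0, 0],
  [0.5, 0, 0, 0],
  [0.7, 0, 0, 0],
  [0.8, 0, 0, 0],
  [0.8, 0, 0, 0],
  [0.8, 0, 0, 0],
  [0.8, 0, 0, 0],
  [0.6, 0, 0, 0],
], grip=46)

```text
time_s: 15.55
tcp_pos: [0.5143, 0.1076, 0.4275]
ee_rot: [[-0.135, -0.991, 0.0], [-0.991, 0.135, 0.0], [-0.0, -0.0, -1.0]]
wrist_force: [-0.4, -0.5, -0.9]
gripper_width: 0.531
gripper_force: 0.0
```

```bash
python3 -c "
from h import *
st()
w=eyes.capture('wrist'); c=eyes.capture('scene')
for n in('latch_knob','handle','latch_nose','latch_pivot','door_hinge'):
  for d in eyes.spot_in('wrist',n)[:1]: print(n,d['conf'],kf(d['centre']))
  for d in eyes.spot_in('scene',n)[:1]: print(' s',n,d['conf'],kf(d['centre']))
cv2.imwrite('pics/mix6.png',np.hstack([cv2.resize(w,(400,300)), cv2.resize(c[70:220,100:260],(400,375),interpolation=cv2.INTER_CUBIC)[:300]]))"
```

```text
t 15.55 kiln [-0.3714 -0.0083  0.4275] grasp z 0.26353481216175156 yaw -97.7642681976315 w 46.18059905917623 gf 0.0 F kiln [-0.5315  0.2515 -0.9012] M [ 0.1274 -0.0314 -0.0024]
latch_knob 0.3 [-0.2082  0.0038  0.0986]
 s latch_knob 0.71 [-0.2211  0.0087  0.2737]
handle 0.63 [-0.2051  0.0028  0.0973]
 s handle 0.87 [-0.2091  0.0606  0.2256]
 s latch_nose 0.59 [-0.2235  0.0096  0.2747]
 s latch_pivot 0.28 [-0.208   0.0598  0.2278]
door_hinge 0.89 [-0.2063  0.0027  0.1017]
 s door_hinge 0.72 [-0.2099  0.0611  0.2287]
```

View pics/mix6.png

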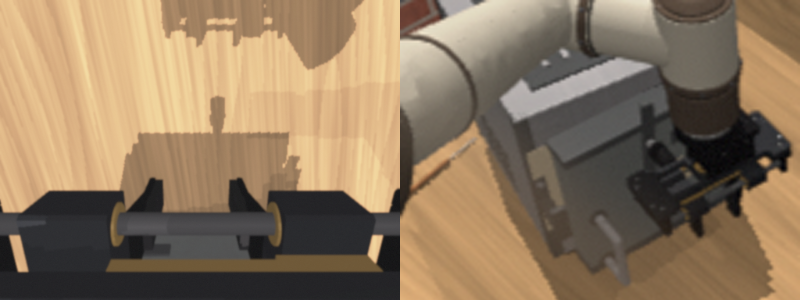

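```bash
python3 -c "
from h import *
k=eyes.get_calibration('scene');K,R,t=k['camera_matrix'],k['R'],k['t']
def door(out,y,z,th): # door frame
    c,s=np.cos(th),np.sin(th); return kiln(-.155-out*c-y*s,-.125+y*c-out*s,z)
def pr(X):
    q=K@(R@X+t); q=q[:2]/q[2]; return np.r_[(q[0]-100)*2.5+400,(q[1]-70)*2.5]
for th in(.04,.06,.08,.1,.14):
    print(th,*[pr(door(*a,th)).round(0) for a in((.097,.222,.065),(.097,.222,.158),(.045,.25,.285),(.045,0,.285),(.093,.14-.072*np.sin(.08),.262),(.057,.13,.328))])
# white plug
d=R.T@np.linalg.inv(K)@np.r_[211,136,1]; o=-R.T@t
for x in(-.2,-.23):
    a=np.cos(YAW),np.sin(YAW); l=(x-((o[:2]-KO)@a))/(d[:2]@a); print('plug',kf(o+l*d))
im=eyes.capture('scene'); cv2.imwrite('pics/door.png',cv2.resize(im[70:220,100:260],(800,750),interpolation=cv2.INTER_CUBIC)[150:750])
"
```

```text
0.04 [622. 278.] [613. 237.] [560. 158.] [726.  80.] [659. 155.] [643. 101.]
0.06 [624. 279.] [615. 239.] [562. 160.] [727.  79.] [662. 156.] [645. 102.]
0.08 [627. 281.] [618. 240.] [565. 162.] [728.  79.] [664. 157.] [646. 103.]
0.1 [630. 282.] [621. 241.] [567. 164.] [728.  79.] [666. 157.] [648. 104.]
0.14 [636. 285.] [627. 244.] [573. 168.] [729.  78.] [671. 158.] [652. 105.]
plug [-0.2    -0.0401  0.1664]
plug [-0.23   -0.0276  0.2021]
```

View pics/door.png

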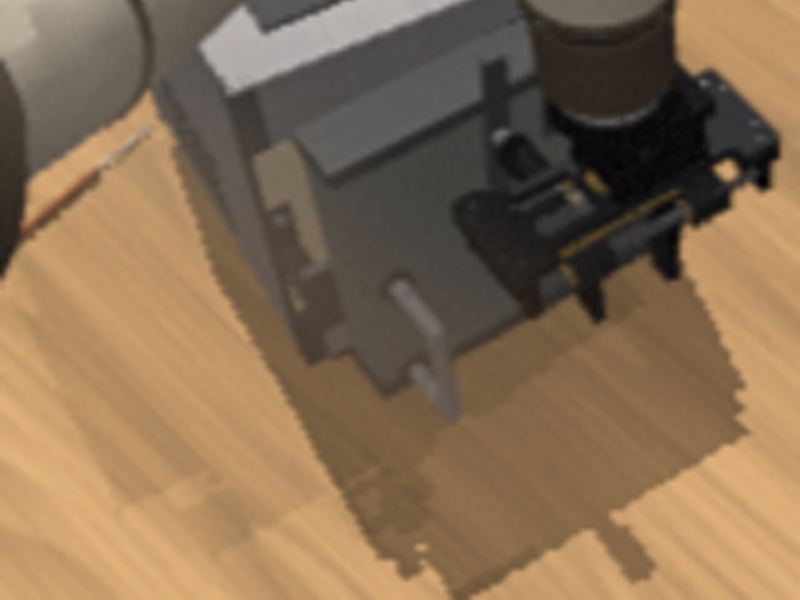

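Latch is upright (bar at (492,120), knob at (515,150)) and the door is ajar at about 0.085. The handle runs from (440,325) to (452,415), matching the projection. Body end plates are about 40 mm thick with a narrow mount above, so I must approach the handle horizontally, low, from outside.

```bash
cat >> h.py <<'E'
def door(out,y,z,th):
    c,s=np.cos(th),np.sin(th); return kiln(-.155-out*c-y*s,-.125+y*c-out*s,z)
E
python3 -c "
from h import *
th=.085;y=YAW+np.pi+th
a=door(.195,.222,.4275,th);b=door(.195,.222,.280,th);c=door(.102,.222,.280,th);print(a,b,c)
plan([(a,y),(b,y)]); print(); plan([(c,y)],start=(b,y),step=.0117)"
```

```text
[0.4291 0.1294 0.4275] [0.4291 0.1294 0.28  ] [0.4409 0.2216 0.28  ]
[[-0.08,0.88,-0.0,-0.02],[-0.08,0.88,-0.0,-0.02],[-0.08,0.88,-0.0,-0.02],[-0.08,0.87,-0.0,-0.02],[-0.09,0.87,-0.0,-0.02],[0.0,0.0,0.92,-0.0],[0.0,0.0,0.92,-0.0],[0.0,0.0,0.92,-0.0],[0.0,0.0,0.92,-0.0],[0.0,0.0,0.92,-0.0]]
[[0.0,0.0,0.92,-0.0],[0.0,0.0,0.92,-0.0],[0.0,0.0,0.92,-0.0]]

[[-0.58,-0.0,-0.0,-0.0],[-0.58,-0.0,-0.0,-0.0],[-0.58,-0.0,-0.0,-0.0],[-0.58,-0.0,-0.0,-0.0],[-0.58,-0.0,-0.0,-0.0],[-0.58,-0.0,-0.0,-0.0],[-0.58,-0.0,-0.0,-0.0],[-0.58,-0.0,-0.0,-0.0]]
```

Call:
jog_arm([
  [-0.08, 0.88, 0, -0.02],
  [-0.08, 0.88, 0, -0.02],
  [-0.08, 0.88, 0, -0.02],
  [-0.08, 0.88, 0, -0.02],
  [-0.08, 0.87, 0, -0.02],
  [0, 0, 0.92, 0],
  [0, 0, 0.92, 0],
  [0, 0, 0.92, 0],
  [0, 0, 0.92, 0],
  [0, 0, 0.92, 0],
], grip=50)

```text
time_s: 17.2
tcp_pos: [0.4287, 0.1289, 0.3349]
ee_rot: [[-0.126, -0.992, 0.001], [-0.992, 0.126, 0.0], [-0.0, -0.001, -1.0]]
wrist_force: [0.8, -0.2, -0.9]
gripper_width: 0.572
gripper_force: 0.0
```

Call:
jog_arm([
  [0, 0, 0.92, 0],
  [0, 0, 0.92, 0],
  [0, 0, 0.92, 0],
  [0, 0, 0, 0],
  [0, 0, 0, 0],
])

```text
time_s: 17.7
tcp_pos: [0.429, 0.129, 0.2805]
ee_rot: [[-0.126, -0.992, 0.0], [-0.992, 0.126, -0.0], [0.0, -0.0, -1.0]]
wrist_force: [0.1, -0.1, 0.7]
gripper_width: 0.576
gripper_force: 0.0
```

```bash
python3 -c "
from h import *
st()
w=eyes.capture('wrist'); cv2.imwrite('pics/w7.png',w)
for n in('latch_knob','handle'):
  for d in eyes.spot_in('wrist',n)[:2]: print(n,d['conf'],kf(d['centre']))
"
```

```text
t 17.7 kiln [-0.3685  0.0797  0.2805] grasp z 0.1164705201661276 yaw -97.22363900918154 w 50.11686803097649 gf 0.0 F kiln [-0.0825 -0.1684  0.6537] M [ 0.0962 -0.083  -0.0163]
```

View pics/w7.png

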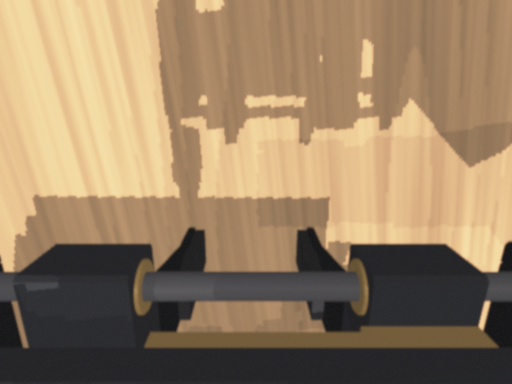

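The picture shows nothing between the fingers: the path ahead is clear and the handle is hidden behind the rod. I'll move in slowly and watch the force.

Call:
jog_arm([
  [-0.5, 0, -0.15, 0],
  [-0.5, 0, 0, 0],
  [-0.5, 0, 0, 0],
  [-0.5, 0, 0, 0],
  [-0.5, 0, 0, 0],
  [-0.5, 0, 0, 0],
])

```text
time_s: 18.45
tcp_pos: [0.4363, 0.1894, 0.283]
ee_rot: [[-0.126, -0.992, -0.0], [-0.992, 0.126, -0.0], [0.0, 0.0, -1.0]]
wrist_force: [-0.2, 0.6, 0.4]
gripper_width: 0.579
gripper_force: 0.0
```

Call:
jog_arm([
  [-0.4, 0, 0, 0],
  [-0.4, 0, 0, 0],
  [-0.3, 0, 0, 0],
  [-0.25, 0, 0, 0],
  [-0.2, 0, 0, 0],
  [-0.1, 0, 0, 0],
])

```text
time_s: 19.05
tcp_pos: [0.4405, 0.2213, 0.2831]
ee_rot: [[-0.126, -0.992, -0.0], [-0.992, 0.126, -0.0], [0.0, 0.0, -1.0]]
wrist_force: [-0.3, 0.1, 0.7]
gripper_width: 0.573
gripper_force: 0.0
```

Call:
jog_arm([
  [0, 0, 0, 0],
  [0, 0, 0, 0],
  [0, 0, 0, 0],
  [0, 0, 0, 0],
  [0, 0, 0, 0],
  [0, 0, 0, 0],
  [0, 0, 0, 0],
], grip=8)

```text
time_s: 19.75
tcp_pos: [0.44, 0.2208, 0.2831]
ee_rot: [[-0.126, -0.992, -0.001], [-0.992, 0.126, -0.001], [0.001, 0.001, -1.0]]
wrist_force: [-3.9, -0.3, 1.8]
gripper_width: 0.143
gripper_force: 29.4
```

```bash
python3 -c "
from h import *
st();gp()"
```

```text
t 19.75 kiln [-0.2765  0.0883  0.2831] grasp z 0.11908860724621353 yaw -97.26354366968329 w 12.460286563592588 gf 29.360113239381462 F kiln [-1.1232  3.7737  1.7652] M [ 0.0147  0.8454 -0.0134]
grasp pt kiln [-0.2767  0.0885  0.1191]
```

The handle is gripped. Now the swing: constant tool-frame steps of 0.06 rad along the hinge arc, starting with five.

Call:
jog_arm([
  [0.33, -0.16, 0, -0.37],
  [0.657, -0.326, 0, -0.75],
  [0.657, -0.326, 0, -0.75],
  [0.657, -0.326, 0, -0.75],
  [0.657, -0.326, 0, -0.75],
])

```text
time_s: 20.25
tcp_pos: [0.4685, 0.1615, 0.2831]
ee_rot: [[0.145, -0.989, 0.0], [-0.989, -0.145, 0.001], [-0.001, -0.001, -1.0]]
wrist_force: [-1.8, 2.9, -0.8]
gripper_width: 0.141
gripper_force: 28.8
```

```bash
python3 -c "
from h import *
st();gp();print(sense()['joints'])
s=sense();g=(s['tcp_pos']+.164*s['ee_rot'][:,2]);h=kiln(-.155,-.125,0);d=(g-h)[:2];print(np.linalg.norm(d))"
```

```text
t 20.25 kiln [-0.3284  0.0479  0.2831] grasp z 0.11909303841857657 yaw -81.65250541923264 w 12.239632625309103 gf 28.835688675753772 F kiln [ 2.4396  2.3461 -0.7547] M [ 1.0201  0.3623 -0.0376]
grasp pt kiln [-0.3282  0.0479  0.1191]
[ 37.8212  17.0685 -26.9557  -0.0643 -45.9108 -29.429 ]
0.24470134603703697
```

Call:
jog_arm([
  [0.657, -0.326, 0, -0.75],
  [0.657, -0.326, 0, -0.75],
  [0.657, -0.326, 0, -0.75],
  [0.657, -0.326, 0, -0.75],
  [0.657, -0.326, 0, -0.75],
  [0.657, -0.326, 0, -0.75],
  [0.657, -0.326, 0, -0.75],
])

```text
time_s: 20.95
tcp_pos: [0.5412, 0.0899, 0.2831]
ee_rot: [[0.536, -0.844, 0.002], [-0.844, -0.536, 0.002], [-0.001, -0.003, -1.0]]
wrist_force: [0.1, 7.0, -1.2]
gripper_width: 0.139
gripper_force: 28.6
```

```bash
python3 -c "
from h import *
st();gp();print(sense()['joints'])
s=sense();g=(s['tcp_pos']+.164*s['ee_rot'][:,2]);h=kiln(-.155,-.125,0);d=(g-h)[:2];print(np.linalg.norm(d))"
```

```text
t 20.95 kiln [-0.383  -0.0383  0.2831] grasp z 0.11911173699076252 yaw -57.60395800556743 w 12.067351575277879 gf 28.620345087256283 F kiln [ 6.8816  1.3501 -1.2129] M [ 1.7746  0.218  -0.0144]
grasp pt kiln [-0.3826 -0.0385  0.1191]
[ 26.3538  21.5766 -19.7164  -0.0918 -48.54     6.1028]
0.24345170722772513
```

Call:
jog_arm([
  [0.657, -0.326, 0, -0.75],
  [0.657, -0.326, 0, -0.75],
  [0.657, -0.326, 0, -0.75],
  [0.657, -0.326, 0, -0.75],
  [0.657, -0.326, 0, -0.75],
  [0.657, -0.326, 0, -0.75],
  [0.657, -0.326, 0, -0.75],
])

```text
time_s: 21.65
tcp_pos: [0.6361, 0.0542, 0.2831]
ee_rot: [[0.834, -0.552, 0.001], [-0.552, -0.834, 0.003], [-0.001, -0.003, -1.0]]
wrist_force: [-2.2, 9.3, 1.9]
gripper_width: 0.138
gripper_force: 28.5
```

Call:
jog_arm([
  [0.657, -0.326, 0, -0.75],
  [0.657, -0.326, 0, -0.75],
  [0.657, -0.326, 0, -0.75],
  [0.657, -0.326, 0, -0.75],
  [0.657, -0.326, 0, -0.75],
  [0.657, -0.326, 0, -0.75],
  [0.657, -0.326, 0, -0.75],
  [0.33, -0.16, 0, -0.37],
  [0, 0, 0, 0],
  [0, 0, 0, 0],
])

```text
time_s: 22.65
tcp_pos: [0.7451, 0.0621, 0.2832]
ee_rot: [[0.991, -0.137, 0.003], [-0.137, -0.991, 0.003], [0.003, -0.003, -1.0]]
wrist_force: [0.0, 6.4, 0.2]
gripper_width: 0.142
gripper_force: 29.2
```

```bash
python3 -c "
from h import *
st();gp();print(sense()['joints'])
s=sense();g=(s['tcp_pos']+.164*s['ee_rot'][:,2]);h=kiln(-.155,-.125,0);d=kf(g)-kf(h);print(np.hypot(d[0],d[1]),'theta',np.arctan2(.222,.102)-0, np.arctan2(-d[0],d[1])-np.arctan2(.102,.222))"
```

```text
t 22.65 kiln [-0.3671 -0.2434  0.2832] grasp z 0.11920538425743346 yaw -7.863996059397557 w 12.330607719086117 gf 29.229016550816596 F kiln [6.2996 1.3316 0.1784] M [ 1.4765 -0.0092 -0.0824]
grasp pt kiln [-0.3666 -0.2438  0.1192]
[ 17.0923  38.9028  11.7484  -0.097  -62.634   65.0883]
0.2427115578667283 theta 1.1401038154083887 1.6517985639163077
```

The door is at about 1.65 rad. Now I'll release, back straight out, then rise.

Call:
jog_arm([
  [0, 0, 0, 0],
  [0, 0, 0, 0],
  [0, 0, 0, 0],
  [0, 0, 0, 0],
  [0, 0, 0, 0],
  [0, 0, 0, 0],
  [0, 0, 0, 0],
], grip=46)

```text
time_s: 23.35
tcp_pos: [0.7444, 0.0599, 0.2832]
ee_rot: [[0.99, -0.138, 0.0], [-0.138, -0.99, -0.0], [0.0, 0.0, -1.0]]
wrist_force: [-0.8, -0.5, 0.1]
gripper_width: 0.527
gripper_force: 0.0
```

Call:
jog_arm([
  [0.3, 0, 0, 0],
  [0.4, 0, 0, 0],
  [0.5, 0, 0, 0],
  [0.5, 0, 0, 0],
  [0.5, 0, 0, 0],
  [0.5, 0, 0, 0],
  [0.5, 0, 0, 0],
  [0.4, 0, 0, 0],
  [0.3, 0, 0, 0],
  [0, 0, 0, 0],
])

```text
time_s: 24.35
tcp_pos: [0.8223, 0.0491, 0.2825]
ee_rot: [[0.99, -0.138, -0.0], [-0.138, -0.99, -0.0], [-0.0, 0.0, -1.0]]
wrist_force: [0.4, -0.5, 0.4]
gripper_width: 0.533
gripper_force: 0.0
```

```bash
python3 -c "
from h import *
st();print(sense()['tcp_pos'],sense()['joints'])
a=eyes.capture('scene');b=eyes.capture('top')
cv2.imwrite('pics/end.png',np.hstack([cv2.resize(a,(400,300)),cv2.resize(b,(400,300))]))"
```

```text
t 24.35 kiln [-0.3635 -0.3217  0.2825] grasp z 0.11850562835602688 yaw -7.941308449940407 w 46.328111696771536 gf 0.0 F kiln [-0.4403 -0.5059  0.3731] M [-0.0241 -0.0024 -0.0266]
[0.8223 0.0491 0.2825] [ 14.6035  46.6512  27.035    0.0016 -70.392   67.4547]
```

View pics/end.png

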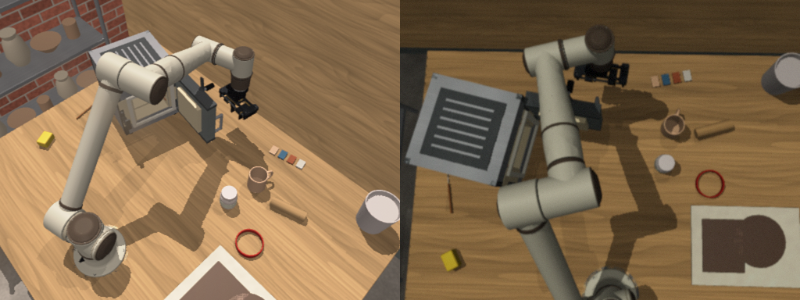

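The last picture shows the door standing square to the kiln at (195,110), the latch knob up at (208,87), the gripper clear of everything and the bystanders where they were. Handing in.

```bash
python3 -c "
from station import r
print(r.finish_job())"
```

```text
the job is handed in; nothing more can be done
None
```

The kiln is open and the job is handed in: the latch bar is up at about 1.65 rad, a little past straight up, and the door stands at about 1.65 rad, slightly past square, with the robot clear and the table things untouched; partway through turning the bar, contact force rose to about 38 N at the wrist (probably the bar's end against the gripper), so I backed off and regripped.

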